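# Aim the projector remote at the blocked receiver

## Robot

A 6-joint arm with a two-finger parallel gripper is mounted at the origin on the work surface. World frame = base frame: x ahead of the robot, y to its left, z up, the work surface at z = 0. Lengths are in m, angles in degrees, forces in N, time in s.
With the tool pointing down it reaches from about 0.375 to 0.9 m from the base axis. Payload 3.1 kg.
Tool frame: the origin (TCP) lies at the very end of the fingers, on their centre line; the grasp point (between the pads) lies 19 mm behind it; z points along the fingers, y is the direction in which the jaws open and shut (so a half turn about z gives the same grasp; the last joint's range is limited). The gripper opens to 87 mm and grips with 3 to 60 N. Pads are 19 mm wide; open, the fingers measure 117 mm over their backs; the gripper's body (75 mm by 190 mm) begins 51 mm behind the grasp point.
Start: joints at [64.372, 30.224, 82.088, -0, 67.689, -10.227], TCP at [0.166, 0.603, 0.223] pointing down, gripper open.
Joint ranges: [-176.69, 176.69], [-43.24, 126.21], [12.49, 139.97], [-82, 262], [0, 151.66], [-163.58, 163.58]. Speed limits (degrees/s): [159.86, 159.86, 180, 180, 180, 180].

## Interface

Orientations are given as a 3x3 rotation matrix whose columns are the frame's x, y, z axes.
In Python, from rig import bot gives the robot as it stands. The module is installed in compiled form; this text tells all that it offers.
- The arm moves only by the tool play_rows, never from a script. Its argument "targets" is a list of rows, each a list of 7 numbers: the closure, from 0 (fully open) to 1 (shut), then the shift along the world's x, y, z in m, then the turn, a rotation vector about the world's x, y, z in rad. A call has 1 to 12 rows; each row shifts and turns the commanded pose from where the row before left it; what a row does not reach is not made up. A row lasts 1/8 s, in which the tool goes at most 62.5 mm and 10.7 degrees, less where a joint would pass 70% of its speed; a pose out of reach is approached as far as the arm can. A call with a gripper value outside its range is refused whole. The fingers move at their own pace and stop on an object; the grip force is fixed at half the most. Time passes only in rows, so rows that do not move let the fingers close. It gives the time, the measured TCP pose, the force and the opening at its end, in the units of the state.
- bot.read_state(): the state, without advancing time (a new reading comes with each control period).
- bot.capture(name): name is "scene" or "side" or "wrist"; returns the picture (480x640x3 uint8, blue, green, red); there is no depth.
- bot.get_calibration(name): a dict with "fx", "fy", "cx", "cy" (pixels), "k1" (the pictures are not rectified: a ray, as slopes to the right and down, at radius r is drawn at 1 + k1 r^2 times it, then the intrinsics apply), "R" (3x3) and "t" (3): a world point X has camera coordinates R X + t. Camera axes: x right, y down, z forward; pixel columns grow to the right and rows downward; lengths in m; the calibration is good to about 2 mm. A picture is of the moment at which its call begins: read the wrist's pose just before it. get_calibration takes no time and is no camera call; for the wrist camera it gives the pose at the moment of the call.
- bot.hand_in(): hands the job in, once; it reports no verdict.
The state is a dict: "time_s": time; "joint_positions": joint angles; "qvel": joint speeds; "tau": joint torques, N m; "position": TCP position; "tcp_rot": TCP orientation; "force": force on the tool from outside, world axes, zero at the start; "moment": the same for the moment, N m; "opening": opening from 0.0 (shut) to 1.0 (fully open).
Only numpy, scipy, OpenCV 4.12 (cv2) and the standard library are available. Lean on these libraries where they do the work, as an engineer would, in place of code of your own. Each camera call takes 0.05 s, during which the arm holds its last target. There are 200 camera calls.

## Task

The wooden box is standing in the way of the projector's receiver window: first set it upright on the floor of the tray, in the free place there. Then pick up the projector remote and hold it still for about two seconds with its nose roughly 8 cm in front of the receiver window, pointing straight into it along the direction the window faces (down at a slant). Finally lay the remote gently back down flat in the tray, buttons up, and leave all the other things as they are.

Things in the scene. Friction and masses are not known exactly. Their poses are not given: they have to be found in the camera images.
- projector: Grey portable projector, 140 mm deep (its x), 170 mm wide (its y), 75 mm high, fixed; lens towards the robot. Origin: centre of its underside; +x to its rear, away from the robot, z up. The upper rear edge (x from 35 to 70 mm, z from 75 down to 25 mm) is a flat bevel that carries the receiver window. It stands left or right, the tray on the other side.
- receiver: Round black receiver window, 32 mm across with a 44 mm steel rim, in the middle of the bevel on the projector's rear, fixed to the projector. Origin: centre of the window's front face, about 52 mm above the sideboard. Its +x axis is the direction it faces: out of the bevel, away from the robot and 35 degrees upward from level. Its y axis is level.
- tray: Rectangular stainless steel tray, 250 mm (its x) by 420 mm (its y), open top, 30 mm high, walls and floor 4 mm thick, fixed. Origin: centre of its underside, inner floor 4 mm above it; z up. Four places side by side, centred at y = -155, -35, +61 and +157 mm (x near 0): three hold the two remotes and the phone stand in any order, the place at y = -155 mm is free.
- wooden_box: Small wooden box, 64 x 64 mm and 100 mm high, with a round wooden twist cap on top, 48 mm across and 30 mm high (total 130 mm), 150 to 310 g; the cap stays on and does not turn. Origin: centre of its underside, z up, x and y along its sides. It stands on the sideboard behind the projector, close in front of the receiver window, higher than the window.
- projector_remote: White projector remote, 140 mm long (x), 40 mm wide (y), 26 mm thick (z), 85 to 170 g, the shorter and narrower of the two, with one half-round end (the nose) and a round pad; lies flat in the tray, buttons up, nose towards the tray's -x side (the robot). Origin: centre of its underside in mid-length; +x to the nose, z out of the button side.
- nose (a point): Tip of the projector remote's half-round nose, where its beam leaves: 70 mm ahead of the remote's origin along its x and 13 mm above its underside. Axes as the remote's: it aims along +x.
- decoder_remote: Black decoder remote, 190 x 52 x 22 mm, square ends, lying flat in the tray with its length along the tray's x. To be left alone. Origin: centre of its underside, x along its length.
- phone_stand: Orange silicone phone stand, 85 mm (x) by 60 mm (y), 57 mm high, standing in the tray. To be left alone. Origin: centre of its underside.
- bowl: Glass bowl, 124 mm across, 55 mm high, standing beside the tray on the side away from the robot. To be left alone. Origin: centre of its underside.
- speaker: Round loudspeaker, 68 mm across, 100 mm high, standing between tray and projector, farther from the robot. To be left alone. Origin: centre of its underside.
There are look-alikes about, which are no part of the job. Of the things that look like the projector_remote, the largest one is meant. There is more than one size of the wooden_box; the one meant has the size given above.

How it is judged:
By the outcome, as a careful person would: the job done as asked, in the order asked, and still so for the second after the job is handed in, with the robot touching nothing.
It also fails if it takes over 72 s, if anything falls off the work surface, if the arm or the gripper's body presses on something with over 40 N, if the wrist force passes 120 N, or if a joint passes its speed limit or range.

## Working session

There is one attempt and no reset: what is moved stays moved. The work goes in short steps, Python scripts to look and compute and a tool call to move; the robot and the scene stay as the last step left them, time stands still between calls to the robot, and variables do not carry over. Pictures are saved under pics/ and viewed, about 8 in all and at most 12, crops included, and the job is handed in when it is done.

Besides the shell and the picture viewer there is one more tool, called after "Emit:" as name(argument=value, ...), one argument or row to a line, values as JSON. play_rows: Moves the arm, as the interface text tells. Its arguments: {"type":"object","properties":{"targets":{"type":"array","items":{"type":"array","items":{"type":"number"}}}},"required":["targets"]}

```bash
mkdir -p pics
cat > h.py <<'E'
import numpy as np, cv2
from rig import bot
def ray(c,u,v):
    K=np.array([[c['fx'],0,c['cx']],[0,c['fy'],c['cy']],[0,0,1.]])
    p=cv2.undistortPoints(np.array([[[u,v]]],float),K,np.array([c['k1'],0,0,0.]))[0,0]
    R=np.array(c['R']);t=np.array(c['t'])
    return -R.T@t, R.T@np.array([p[0],p[1],1.])
def onz(c,u,v,z):
    o,d=ray(c,u,v); return o+d*(z-o[2])/d[2]
def tri(*obs):
    A=np.zeros((3,3));b=np.zeros(3)
    for c,u,v in obs:
        o,d=ray(c,u,v);d=d/np.linalg.norm(d);P=np.eye(3)-np.outer(d,d);A+=P;b+=P@o
    x=np.linalg.solve(A,b)
    return x,[np.linalg.norm(np.cross(x-ray(*q)[0],ray(*q)[1]/np.linalg.norm(ray(*q)[1]))) for q in obs]
def proj(c,X):
    p=np.array(c['R'])@X+np.array(c['t']);x,y=p[:2]/p[2];f=1+c['k1']*(x*x+y*y)
    return c['fx']*x*f+c['cx'],c['fy']*y*f+c['cy']
E
python3 - <<'E'
from h import *
for n in ['scene','side','wrist']:
    c=bot.get_calibration(n); im=bot.capture(n); cv2.imwrite(f'pics/{n}0.png',im)
    R=np.array(c['R']);print(n,np.round(-R.T@np.array(c['t']),3),R[2].round(3),c['fx'],c['k1'])
print(bot.read_state())
E
```

```text
scene [ 1.062 -0.124  1.025] [-0.46   0.211 -0.863] 440.15278595445596 -0.08771049988264343
side [ 0.078 -0.394  0.865] [ 0.458  0.441 -0.772] 485.08580079018196 -0.034655021761627956
wrist [0.102 0.62  0.385] [ 0.237 -0.068 -0.969] 362.3607542002274 -0.05057768922028968
{'time_s': 0.15, 'joint_positions': array([ 6.43708046e+01,  3.02666679e+01,  8.21394610e+01,  3.66941965e-04,
        6.76910953e+01, -1.02262595e+01]), 'qvel': array([ 0.1041156 , -0.09591577, -0.23217867,  0.05715028,  0.0305994 ,
        0.06219417]), 'tau': array([ 6.68315715e-04, -4.40432489e+01, -1.76841652e+01,  6.33909926e-02,
        5.52199467e-02, -8.66828486e-05]), 'position': array([0.16571232, 0.60204123, 0.22179747]), 'tcp_rot': array([[-9.64081035e-01,  2.65607250e-01, -7.39320187e-04],
       [ 2.65608101e-01,  9.64079874e-01, -1.52736663e-03],
       [ 3.07084064e-04, -1.66887463e-03, -9.99998560e-01]]), 'force': array([ 0.27325493, -1.43338873, -0.7974199 ]), 'moment': array([0.02232174, 0.03097191, 0.00447437]), 'opening': 1.001610038347507}
```

View pics/scene0.png

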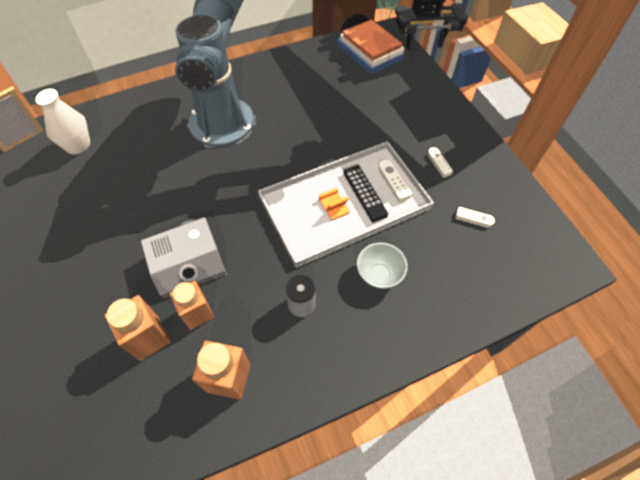

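View pics/side0.png

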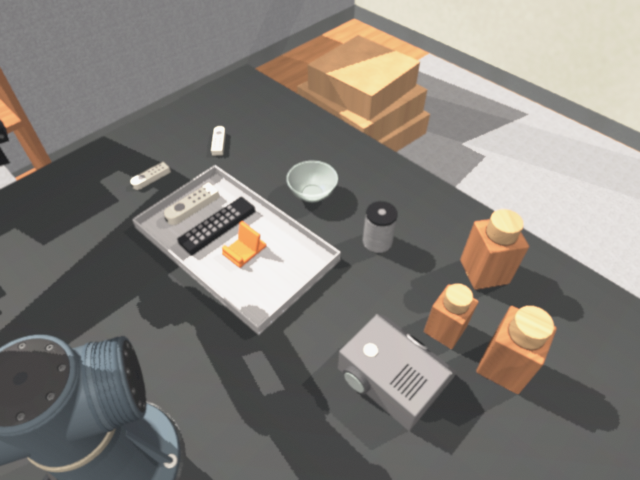

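The scene view shows the tray (corners about 260,192 to 432,200), projector (185,257) with its window rim at (188,272), and three wooden boxes with caps at (186,293), (125,315) and (214,360). The white remote in the tray is at (395,180), and small look-alikes lie outside at (440,162) and (475,217). The side view shows the same layout.

Run:
```python
from h import *
ob={}
for n in ['scene','side']:
    im=cv2.imread(f'pics/{n}0.png'); c=bot.get_calibration(n)
    h=cv2.cvtColor(im,cv2.COLOR_BGR2HSV)
    def blobs(m,amin):
        k,l,s,ce=cv2.connectedComponentsWithStats(m.astype(np.uint8))
        return [(l==i,s[i],ce[i]) for i in range(1,k) if s[i][4]>amin]
    roi=np.zeros(im.shape[:2],bool)
    if n=='scene': roi[265:400,100:260]=1
    else: roi[200:400,420:560]=1
    H,S,V=[h[...,i].astype(int) for i in range(3)]
    for nm,m in [('cap',(H>=14)&(H<32)&(S>60)&(V>150)&roi),('wood',(H<14)&(S>100)&(V>60)&roi)]:
        for b in blobs(m,150):
            cn=cv2.findContours(b[0].astype(np.uint8),0,2)[0];cn=max(cn,key=cv2.contourArea)
            e=cv2.fitEllipse(cv2.convexHull(cn));print(n,nm,b[1],b[2].round(1),np.round(e[0],1),np.round(e[1],1),round(e[2]))
    print(n,'projector px hsv',h[235,175] if n=='scene' else h[360,380],'tray',h[220,300],)
a=cv2.imread('pics/scene0.png');b=cv2.imread('pics/side0.png')
x=cv2.resize(a[200:410,90:290],None,fx=2.8,fy=2.8,interpolation=2)[:588,:400*2]
cv2.imwrite('pics/c1.png',cv2.resize(a[210:400,100:260],None,fx=3,fy=3,interpolation=2))
cv2.imwrite('pics/c2.png',cv2.resize(b[200:430,330:560],None,fx=2.6,fy=2.6,interpolation=2))
cv2.imwrite('pics/c12.png',np.hstack([cv2.resize(a[210:400,100:230],(400,585)),cv2.resize(b[200:430,330:487+0],(400,586))[:585]]))
```

```text
scene cap [172 282  33  32 566] [187.2 294.8] [187.7 298. ] [31.6 34.8] 159
scene cap [ 106  297   47   46 1131] [128.3 315.7] [128.5 318.2] [43.7 48.3] 59
scene cap [ 197  342   45   45 1233] [218.2 360.6] [221.3 362.3] [43.1 50.3] 120
scene wood [169 281  45  49 753] [193.8 311.3] [190.9 304.1] [35.  57.6] 149
scene wood [ 104  294   67   67 1470] [142.8 335.7] [136.4 326.6] [51.7 78.4] 140
scene wood [ 192  343   58   57 1217] [225.2 378.6] [222.3 371. ] [57.3 61. ] 133
scene projector px hsv [ 17  22 225] tray [ 18   5 254]
side cap [ 475  210   48   34 1009] [501.6 226.2] [499.9 225.8] [33.6 47.6] 94
side cap [441 283  32  30 562] [457. 298.] [457.1 297.4] [29.4 30.9] 75
side cap [ 496  305   59   44 1528] [526.8 326.6] [524.6 327.5] [44.2 58.6] 78
side wood [ 461  219   68   70 2654] [490.9 259.1] [492.6 252.1] [64.6 75.2] 27
side wood [ 424  284   54   65 1351] [447.5 322.5] [451.  314.1] [41.2 80.2] 26
side wood [ 477  306   79   88 2567] [510.8 360.7] [517.3 347. ] [ 59.8 113.6] 29
side projector px hsv [  8  14 203] tray [30  5 99]
```

View pics/c12.png

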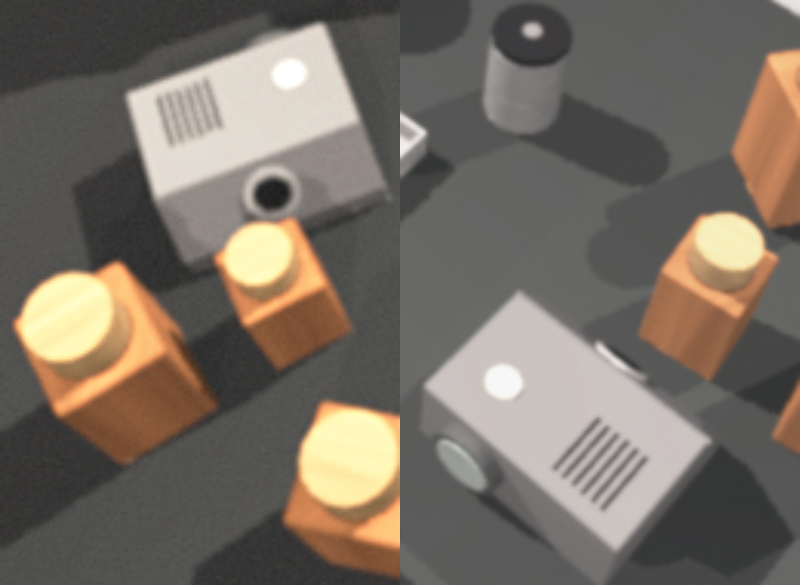

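```bash
python3 - <<'E'
from h import *
s=bot.get_calibration('scene');d=bot.get_calibration('side')
L=lambda x,y:(s,100+x/3.077,210+y/3.079)
R=lambda x,y:(d,330+(x-400)/2.548,200+y/2.548)
def p(n,*o): x,e=tri(*o);print(n,x.round(4),np.round(e,4))
p('cap small',L(258,255),R(727,245))
p('cap big',(s,122.1,314.6),(d,530,326))
p('cap 3',L(350,455),(d,505,227))
p('box topA',L(217,260),R(662,245)) # guess
p('box topB',L(262,310),R(776,258))
p('box botB?',L(285,366),R(776,330))
P=[]
for n,a,b in [('frontL',(322,22),(425,385)),('frontR',(127,93),(617,550)),('bevL',(358,122),(518,292)),('bevR',(155,195),(712,440))]:
    p(n,L(*a),R(*b))
p('window',L(271,193),R(620,359))
for nm,(u,v) in [('cap small',(187.2,294.8)),('cap big',(128,315)),('cap3',(218,360))]:
    pass
for q in [(217,258),(298,225),(262,310)]: print('boxtop z.1',onz(*L(*q),.1).round(4), 'z.08',onz(*L(*q),.08).round(4))
for q in [(662,245),(776,258),(719,300)]: print('side boxtop z.1',onz(*R(*q),.1).round(4))
for q in [(285,366),(349,327)]: print('bot',onz(*L(*q),0).round(4))
for q in [(641,335),(708,377)]: print('sidebot',onz(*R(*q),0).round(4))
# tray
im=cv2.imread('pics/scene0.png')
E
python3 - <<'E'
import cv2,numpy as np
a=cv2.imread('pics/scene0.png');b=cv2.imread('pics/side0.png')
cv2.imwrite('pics/tr.png',np.hstack([cv2.resize(a[135:275,250:440],(400,295)),cv2.resize(b[160:330,125:345],(400,309))[:295]]).repeat(1,0))
cv2.imwrite('pics/tr.png',np.vstack([cv2.resize(a[137:267,250:440],None,fx=2.3,fy=2.3,interpolation=2)[:,:437],cv2.resize(b[163:328,130:350],(437,328),interpolation=2)]))
E
```

```text
cap small [ 0.5936 -0.2436  0.1253] [0.0007 0.0007]
cap big [ 0.6069 -0.3715  0.1575] [0.0031 0.0031]
cap 3 [ 0.7696 -0.223   0.1556] [0.001 0.001]
box topA [ 0.5732 -0.2414  0.1231] [0.0339 0.0339]
box topB [ 0.6253 -0.263   0.0996] [0.0069 0.0069]
box botB? [ 0.6344 -0.2783  0.0056] [0.0133 0.0133]
frontL [ 0.3838 -0.1473  0.0754] [0.0005 0.0005]
frontR [ 0.3856 -0.3141  0.0751] [0. 0.]
bevL [ 0.4867 -0.1461  0.0745] [0.0006 0.0006]
bevR [ 0.4884 -0.3137  0.0781] [0.0013 0.0013]
window [ 0.5075 -0.2292  0.0524] [0.0012 0.0012]
boxtop z.1 [ 0.571  -0.2766  0.1   ] z.08 [ 0.5603 -0.2799  0.08  ]
boxtop z.1 [ 0.5689 -0.2134  0.1   ] z.08 [ 0.5582 -0.2153  0.08  ]
boxtop z.1 [ 0.6239 -0.2563  0.1   ] z.08 [ 0.6144 -0.2591  0.08  ]
side boxtop z.1 [ 0.5776 -0.2035  0.1   ]
side boxtop z.1 [ 0.6268 -0.2698  0.1   ]
side boxtop z.1 [ 0.5684 -0.26    0.1   ]
bot [ 0.6291 -0.2661  0.    ]
bot [ 0.6179 -0.2098  0.    ]
sidebot [ 0.5631 -0.2165  0.    ]
sidebot [ 0.57   -0.2753  0.    ]
```

View pics/tr.png

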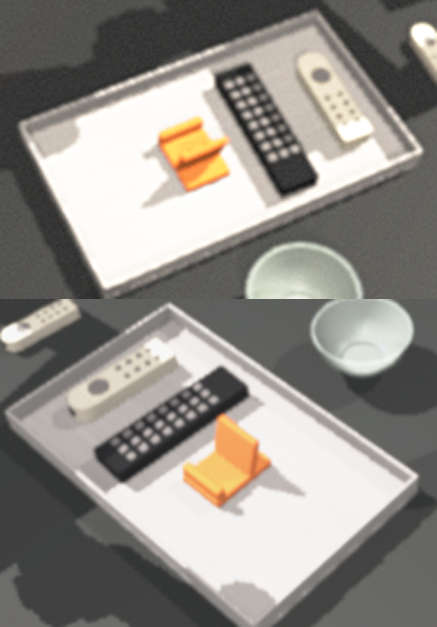

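Box with cap top at 0.125 m and sides of about 60–64 mm is the small one by the window; the two others are taller (about 0.157 m). The tray picture shows the free place at the projector end (left in the scene crop, corners at (20,125) and (105,293)), then the stand, the decoder remote and the white remote.

Run:
```python
from h import *
s=bot.get_calibration('scene');d=bot.get_calibration('side')
L=lambda x,y:(s,250+x/2.3,137+y/2.3)
R=lambda x,y:(d,130+x/1.986,163+(y-299)/1.988)
T=[]
for n,a,b in [('nearR',(20,125),(258,627)),('nearL',(318,12),(8,413)),('farL',(422,152),(170,305)),('farR',(105,293),(417,478))]:
    x,e=tri(L(*a),R(*b));print(n,x.round(4),np.round(e,4),onz(*L(*a),.03).round(4),onz(*R(*b),.03).round(4));T.append((onz(*L(*a),.03)+onz(*R(*b),.03))/2)
T=np.array(T);c=T.mean(0);ey=(T[1]+T[2]-T[0]-T[3]);ey/=np.linalg.norm(ey);ex=np.array([ey[1],-ey[0],0])
yaw=np.degrees(np.arctan2(ex[1],ex[0]));print('tray',c,'yaw',yaw,'free',c-.155*ey,'rem',c+.157*ey)
for n,q in [('nose',(303,55)),('tail',(362,138))]: print(n,onz(*L(*q),.03))
for n,q in [('nose',(72,408)),('tail',(175,350))]: print(n,onz(*R(*q),.03))
st=bot.read_state();p=np.array(st['position']);print(np.array([.5936,-.2436,.25])-p)
from scipy.spatial.transform import Rotation as Ro
rt=np.array(st['tcp_rot']);print('jaw deg',np.degrees(np.arctan2(rt[1,1],rt[0,1])))
w=bot.get_calibration('wrist');Rw=np.array(w['R']);cw=-Rw.T@np.array(w['t']);print('cam in tool',rt.T@(cw-p),'dir',rt.T@Rw[2])
```

```text
nearR [0.3287 0.013  0.0284] [0.0023 0.0023] [0.3286 0.0149 0.03  ] [0.3286 0.0097 0.03  ]
nearL [0.3089 0.4341 0.026 ] [0.0026 0.0026] [0.3098 0.4347 0.03  ] [0.3081 0.4266 0.03  ]
farL [0.5561 0.4447 0.0268] [0.0014 0.0014] [0.5569 0.4443 0.03  ] [0.5542 0.4396 0.03  ]
farR [0.5764 0.0268 0.0223] [0.0013 0.0013] [0.5807 0.0244 0.03  ] [0.5716 0.0243 0.03  ]
tray [0.44231674 0.22731317 0.03      ] yaw 2.7563481159171195 free [0.44977051 0.0724925  0.03      ] rem [0.4347668  0.38413153 0.03      ]
nose [0.36704051 0.38209313 0.03      ]
tail [0.51024981 0.38742671 0.03      ]
nose [0.36491324 0.38001674 0.03      ]
tail [0.5082716  0.37022776 0.03      ]
[ 0.42788768 -0.84564123  0.02820253]
jaw deg 74.5969392227597
cam in tool [ 0.06624693 -0.00025852 -0.16303236] dir [-0.24727526 -0.00100897  0.96894475]
```

Emit:
play_rows(
  targets=[
    [0,0.027,-0.053,0.006,0,0,-0.0727],
    [0,0.027,-0.053,0.006,0,0,-0.0727],
    [0,0.027,-0.053,0.006,0,0,-0.0727],
    [0,0.027,-0.053,0.006,0,0,-0.0727],
    [0,0.027,-0.053,0.006,0,0,-0.0727],
    [0,0.027,-0.053,0.006,0,0,-0.0727],
    [0,0.027,-0.053,0.006,0,0,-0.0727],
    [0,0.027,-0.053,0.006,0,0,-0.0727],
    [0,0.027,-0.053,0.006,0,0,-0.0727],
    [0,0.027,-0.053,0.006,0,0,-0.0727],
    [0,0.027,-0.053,0.006,0,0,-0.0727],
    [0,0.027,-0.053,0.006,0,0,-0.0727],
  ],
)

```text
time_s: 1.65
position: [0.4904, -0.0353, 0.2947]
tcp_rot: [[-0.414, 0.91, 0.0], [0.91, 0.414, 0.0], [0.0, 0.0, -1.0]]
force: [0.7, 0.5, 0.5]
opening: 0.998
```

Emit:
play_rows(
  targets=[
    [0,0.026,-0.053,0,0,0,-0.0727],
    [0,0.026,-0.053,0,0,0,-0.0727],
    [0,0.026,-0.053,0,0,0,-0.0727],
    [0,0.026,-0.053,0,0,0,-0.0727],
    [0,0,0,0,0,0,0],
    [0,0,0,0,0,0,0],
  ],
)

```text
time_s: 2.4
position: [0.5932, -0.245, 0.2936]
tcp_rot: [[-0.138, 0.99, -0.002], [0.99, 0.138, 0.002], [0.002, -0.002, -1.0]]
force: [0.2, 0.2, 0.0]
opening: 0.997
```

Run:
```python
from h import *
st=bot.read_state();c=bot.get_calibration('wrist');im=bot.capture('wrist');cv2.imwrite('pics/w1.png',im)
import pickle;pickle.dump(c,open('w1.pkl','wb'))
print(st['time_s'],st['position'],st['tcp_rot'].round(3),st['joint_positions'].round(1))
h=cv2.cvtColor(im,cv2.COLOR_BGR2HSV);H,S,V=[h[...,i].astype(int) for i in range(3)]
for nm,m in [('cap',(H>=14)&(H<32)&(S>60)&(V>150)),('wood',(H<14)&(S>100)&(V>60))]:
    k,l,s,ce=cv2.connectedComponentsWithStats(m.astype(np.uint8))
    for i in range(1,k):
        if s[i][4]>300:
            cn=max(cv2.findContours((l==i).astype(np.uint8),0,2)[0],key=cv2.contourArea)
            print(nm,s[i],ce[i].round(1),[np.round(x,1) for x in cv2.minAreaRect(cn)])
```

```text
2.4 [ 0.59322207 -0.24500412  0.29364583] [[-0.138  0.99  -0.002]
 [ 0.99   0.138  0.002]
 [ 0.002 -0.002 -1.   ]] [-32.4  27.8  74.5   0.   77.8 -40.4]
cap [ 419  161  157  114 9975] [506.9 215.2] [array([505.4, 216.2]), array([144.3,  96.9]), np.float64(39.9)]
cap [ 289  178   64   71 4230] [320.  212.8] [array([320.5, 213. ]), array([70., 63.]), np.float64(90.0)]
cap [ 277  271   76   28 1148] [309.2 289.2] [array([314.5, 284.5]), array([27., 75.]), np.float64(90.0)]
cap [ 97 284  24  62 333] [103.3 311.3] [array([105.5, 313. ]), array([17.3, 62.6]), np.float64(11.1)]
cap [511 284  26  63 540] [528.1 314.1] [array([525.9, 313.9]), array([63.2, 21.1]), np.float64(81.6)]
cap [ 275  333  358   45 7512] [415.2 361.4] [array([453.5, 355. ]), array([ 44., 357.]), np.float64(90.0)]
wood [434 160  37  42 311] [452.3 186.8] [array([461. , 185.5]), array([31.8, 46. ]), np.float64(45.0)]
wood [ 418  192   98   88 1228] [464.3 239.3] [array([466.5, 235.5]), array([98.4, 85.4]), np.float64(1.4)]
wood [283 268  68  21 867] [323.5 277.3] [array([316.5, 278. ]), array([20., 67.]), np.float64(90.0)]
```

View pics/w1.png

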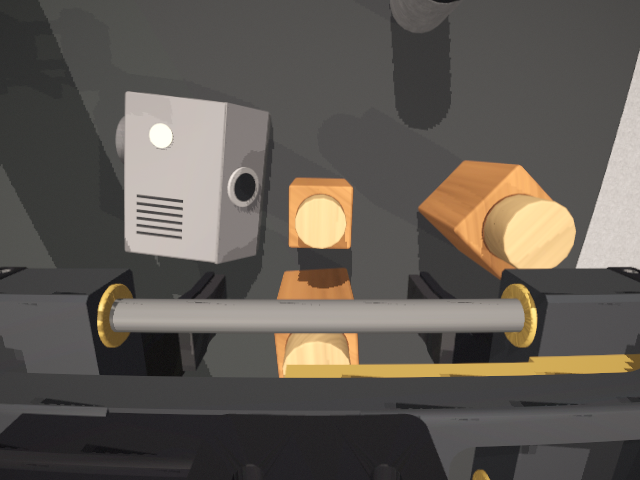

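The wrist view shows the box top from (290,180) to (352,247) square to the picture, cap at (320,222), window at (243,187), and both fingers left and right with clear margin.

Run:
```python
from h import *
import pickle
c=pickle.load(open('w1.pkl','rb'));s=bot.get_calibration('scene');d=bot.get_calibration('side')
q=np.array([onz(c,u,v,.1) for u,v in [(290,184),(352,183),(352,248),(290,247)]]);print(q.round(4),q.mean(0).round(4))
print('edges',np.linalg.norm(np.diff(q,axis=0),axis=1))
e=q[1]-q[0]+q[2]-q[3];print('yaw',np.degrees(np.arctan2(e[1],e[0])))
x,er=tri((c,320,222),(s,183.8,292.8),(d,458.3,296.2));print('cap',x,er,onz(c,320,222,.13))
x,er=tri((c,244,187),(s,100+271/3.077,210+193/3.079),(d,330+220/2.548,200+359/2.548));print('win',x,er)
```

```text
[[ 0.5632 -0.2157  0.1   ]
 [ 0.6231 -0.2063  0.1   ]
 [ 0.6338 -0.2713  0.1   ]
 [ 0.571  -0.2791  0.1   ]] [ 0.5978 -0.2431  0.1   ]
edges [0.06064729 0.06590266 0.06331531]
yaw 8.007428600795588
cap [ 0.59483178 -0.2437249   0.12543225] [np.float64(0.0019728537443634035), np.float64(0.0010520620586055146), np.float64(0.001619142027525927)] [ 0.59660409 -0.2432547   0.13      ]
win [ 0.50839244 -0.2297811   0.05228034] [np.float64(0.0019153053690659585), np.float64(0.0007813745859896254), np.float64(0.002085617142656755)]
```

Emit:
play_rows(
  targets=[
    [0,0.003,0.0015,-0.05,0,0,0],
    [0,0,0,-0.055,0,0,0],
    [0,0,0,-0.05,0,0,0],
    [0,0,0,-0.04,0,0,0],
    [0,0,0,-0.0285,0,0,0],
    [0,0,0,0,0,0,0],
    [1,0,0,0,0,0,0],
    [1,0,0,0,0,0,0],
    [1,0,0,0,0,0,0],
    [1,0,0,0,0,0,0],
    [1,0,0,0,0,0,0],
  ],
)

```text
time_s: 3.82
position: [0.5971, -0.2443, 0.0725]
tcp_rot: [[-0.138, 0.99, 0.001], [0.99, 0.138, -0.001], [-0.001, 0.001, -1.0]]
force: [-1.4, 0.2, 6.2]
opening: 0.732
```

Emit:
play_rows(
  targets=[
    [1,0,0,0.02,0,0,0],
    [1,0,0,0.03,0,0,0],
    [1,0,0,0.05,0,0,0],
    [1,0,0,0.05,0,0,0],
    [1,0,0,0,0,0,0],
  ],
)

```text
time_s: 4.45
position: [0.5999, -0.2456, 0.2271]
tcp_rot: [[-0.138, 0.99, 0.01], [0.99, 0.138, -0.006], [-0.008, 0.009, -1.0]]
force: [-1.3, -0.6, -2.9]
opening: 0.737
```

Emit:
play_rows(
  targets=[
    [1,-0.01,0.02,0,0,0,-0.012],
    [1,-0.02,0.045,0,0,0,-0.012],
    [1,-0.022,0.047,0,0,0,-0.012],
    [1,-0.022,0.047,0,0,0,-0.012],
    [1,-0.022,0.047,0,0,0,-0.012],
    [1,-0.022,0.047,0,0,0,-0.012],
    [1,-0.02,0.044,0,0,0,-0.012],
    [1,-0.01,0.02,0,0,0,-0.006],
    [1,0,0,0,0,0,0],
    [1,0,0,0,0,0,0],
  ],
)

```text
time_s: 5.7
position: [0.4492, 0.0726, 0.2208]
tcp_rot: [[-0.049, 0.999, 0.0], [0.999, 0.049, -0.0], [-0.0, -0.0, -1.0]]
force: [0.6, -0.6, -1.5]
opening: 0.73
```

Run:
```python
from h import *
import pickle
st=bot.read_state();c=bot.get_calibration('wrist');im=bot.capture('wrist');cv2.imwrite('pics/w2.png',im)
b=bot.capture('side');cv2.imwrite('pics/side1.png',b)
pickle.dump(c,open('w2.pkl','wb'));print(st['position'],st['tcp_rot'].round(3),st['time_s'])
cv2.imwrite('pics/v2.png',np.hstack([cv2.resize(im,(520,390)),cv2.resize(b[150:400,120:300],(280,390))]))
```

```text
[0.4492339  0.07255503 0.22080858] [[-0.049  0.999  0.   ]
 [ 0.999  0.049 -0.   ]
 [-0.    -0.    -1.   ]] 5.7
```

View pics/v2.png

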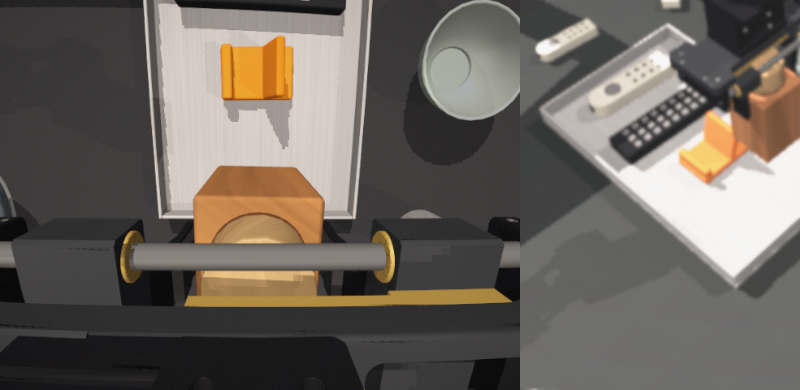

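Run:
```python
from h import *
import pickle
c=pickle.load(open('w2.pkl','rb'))
k=640/520
a,b=onz(c,162*k,217*k,.03),onz(c,355*k,217*k,.03);print(a,b,(a+b)/2,np.degrees(np.arctan2((b-a)[1],(b-a)[0])))
print([onz(c,x*k,y*k,.061).round(3) for x,y in [(222,99),(291,99)]])
```

```text
[0.33171969 0.01470218 0.03      ] [0.57681976 0.02705949 0.03      ] [0.45426973 0.02088083 0.03      ] 2.886260315369509
[array([0.409, 0.159, 0.061]), array([0.481, 0.163, 0.061])]
```

Emit:
play_rows(
  targets=[
    [1,0.002,0.003,-0.03,0,0,0],
    [1,0,0,-0.045,0,0,0],
    [1,0,0,-0.035,0,0,0],
    [1,0,0,-0.02,0,0,0],
    [1,0,0,-0.01,0,0,0],
    [1,0,0,0,0,0,0],
    [1,0,0,0,0,0,0],
  ],
)

```text
time_s: 6.68
position: [0.4518, 0.0758, 0.0817]
tcp_rot: [[-0.048, 0.999, 0.002], [0.999, 0.048, -0.0], [-0.0, 0.002, -1.0]]
force: [-0.4, 0.8, -1.9]
opening: 0.734
```

Emit:
play_rows(
  targets=[
    [1,0,0,-0.003,0,0,0],
    [1,0,0,-0.002,0,0,0],
    [1,0,0,-0.001,0,0,0],
    [1,0,0,0,0,0,0],
  ],
)

```text
time_s: 7.18
position: [0.4512, 0.0761, 0.0764]
tcp_rot: [[-0.049, 0.999, 0.002], [0.999, 0.049, -0.0], [-0.0, 0.002, -1.0]]
force: [-2.6, 0.0, 9.0]
opening: 0.735
```

Emit:
play_rows(
  targets=[
    [0,0,0,0,0,0,0],
    [0,0,0,0,0,0,0],
    [0,0,0,0,0,0,0],
    [0,0,0,0.02,0,0,0],
    [0,0,0,0.05,0,0,0],
    [0,0,0,0.055,0,0,0],
    [0,0,0,0.05,0,0,0],
  ],
)

```text
time_s: 8.05
position: [0.4509, 0.0761, 0.2518]
tcp_rot: [[-0.049, 0.999, 0.0], [0.999, 0.049, -0.0], [-0.0, 0.0, -1.0]]
force: [0.9, 0.2, 0.4]
opening: 1.0
```

Emit:
play_rows(
  targets=[
    [0,0.004,0.031,0,0,0,0.157],
    [0,0.004,0.031,0,0,0,0.157],
    [0,0.004,0.031,0,0,0,0.157],
    [0,0.004,0.031,0,0,0,0.157],
    [0,0.004,0.031,0,0,0,0.157],
    [0,0.004,0.031,0,0,0,0.157],
    [0,0.004,0.031,0,0,0,0.157],
    [0,0.004,0.031,0,0,0,0.157],
    [0,0.004,0.031,0,0,0,0.157],
    [0,0.004,0.027,0,0,0,0.157],
    [0,0,0,0,0,0,0],
    [0,0,0,0,0,0,0],
  ],
)

```text
time_s: 9.55
position: [0.4904, 0.3812, 0.2495]
tcp_rot: [[-0.999, -0.046, -0.001], [-0.046, 0.999, -0.001], [0.001, -0.001, -1.0]]
force: [0.5, 0.3, -0.9]
opening: 0.999
```

Run:
```python
from h import *
import pickle
st=bot.read_state();c=bot.get_calibration('wrist');im=bot.capture('wrist');cv2.imwrite('pics/w3.png',im)
b=bot.capture('scene');cv2.imwrite('pics/scene3.png',b)
pickle.dump(c,open('w3.pkl','wb'));print(st['position'],st['tcp_rot'].round(3),st['time_s'])
cv2.imwrite('pics/v3.png',np.hstack([im[:,:][:,100:560],cv2.resize(b[130:290,220:330],(330,480),interpolation=2)]))
```

```text
[0.49040457 0.38123268 0.24949017] [[-0.999 -0.046 -0.001]
 [-0.046  0.999 -0.001]
 [ 0.001 -0.001 -1.   ]] 9.55
```

View pics/v3.png

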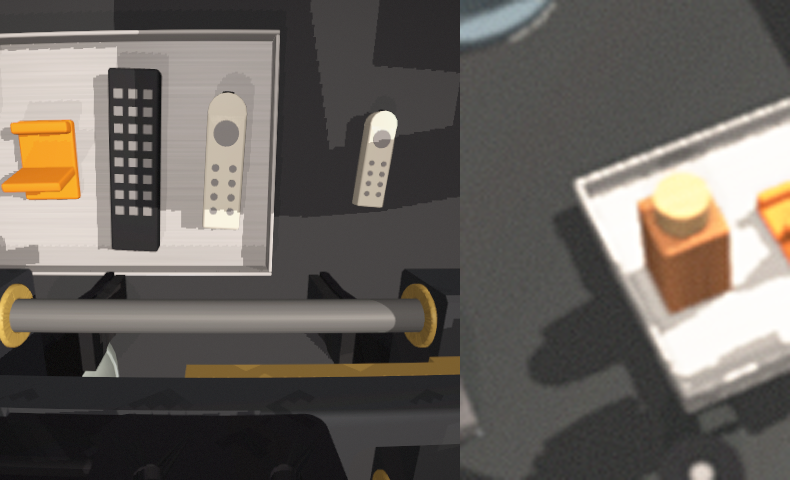

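Box stands upright in the free place. The remote in the wrist picture (offset +100 px) runs from nose (327,92) to tail (303–340,229), clear of the decoder remote.

Run:
```python
from h import *
import pickle
c=pickle.load(open('w3.pkl','rb'));s=bot.get_calibration('scene');d=bot.get_calibration('side')
for n,(u,v) in dict(nose=(327,93),tl=(303,228),tr=(340,230),sl=(307,125),sr=(346,125)).items(): print(n,onz(c,u,v,.03).round(4))
L=lambda x,y:(s,250+x/2.3,137+y/2.3)
R=lambda x,y:(d,130+x/1.986,163+(y-299)/1.988)
x,e=tri((c,326,133),L(321,75),R(98,386));print('pad',x,e)
x,e=tri((c,340,230),L(371,130));print('tail',x,e)
x,e=tri((c,321,229),L(362,138),R(172,352));print('tailmid',x,e)
```

```text
nose [0.3688 0.3846 0.03  ]
tl [0.5073 0.3661 0.03  ]
tr [0.5076 0.4062 0.03  ]
sl [0.4005 0.366  0.03  ]
sr [0.3986 0.4054 0.03  ]
pad [0.40664228 0.38600121 0.03204622] [np.float64(0.0009476954882862227), np.float64(0.0006931033662394782), np.float64(0.0007487511464227049)]
tail [0.50606413 0.40430948 0.03197587] [np.float64(0.0019836323611359817), np.float64(0.001983632361136054)]
tailmid [0.50878183 0.38591066 0.02090904] [np.float64(0.0006383466139766123), np.float64(0.00584352324486845), np.float64(0.005663687333865476)]
```

Emit:
play_rows(
  targets=[
    [0.38,-0.037,0.0045,-0.03,0,0,-0.04],
    [0.38,0,0,-0.055,0,0,0],
    [0.38,0,0,-0.055,0,0,0],
    [0.38,0,0,-0.045,0,0,0],
    [0.38,0,0,0,0,0,0],
    [0.38,0,0,0,0,0,0],
  ],
)

```text
time_s: 10.4
position: [0.4552, 0.3867, 0.0666]
tcp_rot: [[-1.0, -0.007, 0.002], [-0.007, 1.0, 0.001], [-0.002, 0.001, -1.0]]
force: [1.4, -0.4, -0.2]
opening: 0.623
```

Emit:
play_rows(
  targets=[
    [0.38,-0.001,0,-0.03,0,0,0],
    [0.38,0,0,-0.018,0,0,0],
    [0.38,0,0,-0.007,0,0,0],
    [0.38,0,0,-0.001,0,0,0],
    [0.38,0,0,0,0,0,0],
  ],
)

```text
time_s: 11.02
position: [0.4535, 0.3869, 0.0097]
tcp_rot: [[-1.0, -0.008, 0.001], [-0.008, 1.0, 0.001], [-0.001, 0.001, -1.0]]
force: [0.3, -0.6, -0.0]
opening: 0.618
```

Emit:
play_rows(
  targets=[
    [1,0,0,0,0,0,0],
    [1,0,0,0,0,0,0],
    [1,0,0,0,0,0,0],
    [1,0,0,0,0,0,0],
    [1,0,0,0.02,0,0,0],
    [1,0,0,0.03,0,0,0],
    [1,0,0,0.05,0,0,0],
    [1,0,0,0.055,0,0,0],
    [1,0,0,0.055,0,0,0],
    [1,0,0,0,0,0,0],
    [1,0,0,0,0,0,0],
  ],
)

```text
time_s: 12.4
position: [0.4521, 0.3861, 0.2192]
tcp_rot: [[-1.0, -0.008, -0.001], [-0.008, 1.0, -0.0], [0.001, -0.0, -1.0]]
force: [0.1, 0.4, -0.6]
opening: 0.459
```

Run:
```python
from h import *
import pickle
st=bot.read_state();c=bot.get_calibration('wrist');im=bot.capture('wrist');cv2.imwrite('pics/w4.png',im)
b=bot.capture('side');cv2.imwrite('pics/side4.png',b)
pickle.dump((c,st),open('w4.pkl','wb'));print(st['position'],st['tcp_rot'].round(3),st['joint_positions'].round(1),st['opening'],st['force'])
cv2.imwrite('pics/v4.png',np.hstack([cv2.resize(im,(480,360)),cv2.resize(b[90:270,50:210],(320,360),interpolation=2)]))
```

```text
[0.45211743 0.38611091 0.21920945] [[-1.    -0.008 -0.001]
 [-0.008  1.    -0.   ]
 [ 0.001 -0.    -1.   ]] [ 29.7  28.1  86.8   0.   65.2 -60.7] 0.45909733659116325 [ 0.12457593  0.44022131 -0.62687063]
```

View pics/v4.png

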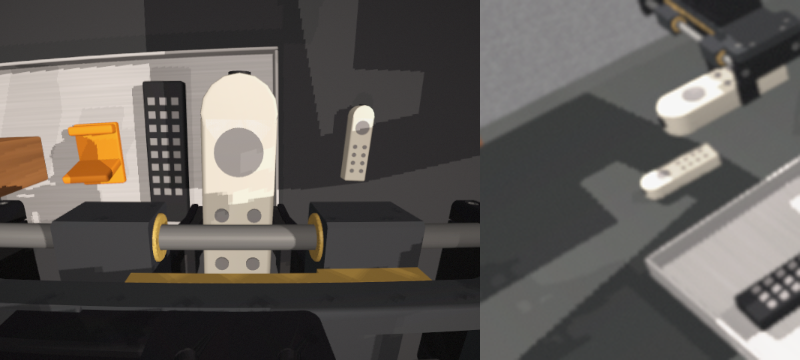

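Run:
```python
from h import *
import pickle
c,st=pickle.load(open('w4.pkl','rb'));p=st['position'];R0=st['tcp_rot']
k=4/3
for u,v in [(239,73),(202,120),(277,120)]: print('tool',(R0.T@(onz(c,u*k,v*k,p[2]+.0205)-p)).round(4))
w=np.array([.5082,-.2296,.0523]);y=np.radians(.6);a=np.radians(35)
n=np.array([np.cos(a)*np.cos(y),np.cos(a)*np.sin(y),np.sin(a)]);ty=np.array([-np.sin(y),np.cos(y),0]);R=np.c_[-n,ty,np.cross(-n,ty)]
print(R.round(3))
for q in [.08,.16]:
    t=w+q*n-R@np.array([.085,0,-.0075]);print('TCP',t.round(4),(t-p).round(4))
    for s in (1,-1): print('body',(t+R@np.array([.0375,s*.095,-.07])).round(3))
from scipy.spatial.transform import Rotation as Ro
print(Ro.from_matrix(R@R0.T).as_rotvec())
```

```text
tool [ 0.0852  0.     -0.0204]
tool [ 0.0623 -0.0189 -0.0205]
tool [ 0.0623  0.0196 -0.0205]
[[-0.819 -0.01   0.574]
 [-0.009  1.     0.006]
 [-0.574  0.    -0.819]]
TCP [ 0.6477 -0.2281  0.1408] [ 0.1955 -0.6143 -0.0784]
body [ 0.576 -0.134  0.177]
body [ 0.578 -0.324  0.177]
TCP [ 0.7132 -0.2275  0.1867] [ 0.2611 -0.6136 -0.0325]
body [ 0.641 -0.133  0.223]
body [ 0.643 -0.323  0.223]
[ 0.00600382 -0.61144747  0.00242215]
```

Emit:
play_rows(
  targets=[
    [1,0.008,-0.025,0.01,0,0,0],
    [1,0.016,-0.05,0.01,0,-0.05,0],
    [1,0.0165,-0.053,0.01,0,-0.06,0],
    [1,0.0165,-0.053,0,0,-0.06,0],
    [1,0.0165,-0.053,0,0,-0.06,0],
    [1,0.0165,-0.053,0,0,-0.06,0],
    [1,0.0165,-0.053,0,0,-0.06,0],
    [1,0.0165,-0.053,0,0,-0.06,0],
    [1,0.0165,-0.053,0,0,-0.06,0],
    [1,0.0165,-0.053,0,0,-0.06,0],
    [1,0.0165,-0.053,0,0,-0.06,0],
    [1,0.015,-0.045,0,0.006,-0.0215,0.002],
  ],
)

```text
time_s: 14.0
position: [0.639, -0.2117, 0.246]
tcp_rot: [[-0.821, -0.007, 0.571], [-0.003, 1.0, 0.008], [-0.571, 0.005, -0.821]]
force: [0.5, -0.3, -2.3]
opening: 0.459
```

Emit:
play_rows(
  targets=[
    [1,0.008,-0.017,0,0,0,0],
    [1,0,0,0,0,0,0],
    [1,0,0,0,0,0,0],
  ],
)

```text
time_s: 14.38
position: [0.6475, -0.225, 0.2479]
tcp_rot: [[-0.82, -0.011, 0.572], [-0.007, 1.0, 0.009], [-0.572, 0.004, -0.82]]
force: [1.1, 1.2, -2.1]
opening: 0.458
```

Emit:
play_rows(
  targets=[
    [1,0,-0.003,-0.03,0,0,0],
    [1,0,0,-0.04,0,0,0],
    [1,0,0,-0.025,0,0,0],
    [1,0,0,-0.011,0,0,0],
    [1,0,0,0,0,0,0],
    [1,0,0,0,0,0,0],
  ],
)

```text
time_s: 15.12
position: [0.6623, -0.2276, 0.1587]
tcp_rot: [[-0.839, 0.006, 0.545], [0.005, 1.0, -0.004], [-0.545, -0.001, -0.839]]
force: [0.1, -0.1, -1.3]
opening: 0.457
```

Run:
```python
from h import *
import pickle
st=bot.read_state();c=bot.get_calibration('wrist');im=bot.capture('wrist');cv2.imwrite('pics/w5.png',im)
b=bot.capture('side');cv2.imwrite('pics/side5.png',b);s=bot.capture('scene');cv2.imwrite('pics/scene5.png',s)
pickle.dump((c,st),open('w5.pkl','wb'));p,R=st['position'],st['tcp_rot'];print(p,R.round(3),st['opening'],st['time_s'])
nz=p+R@np.array([.085,0,-.0075]);w=np.array([.5082,-.2296,.0523]);print('nose',nz,'dist',np.linalg.norm(nz-w),(w-nz)/np.linalg.norm(w-nz),R[:,0])
cv2.imwrite('pics/v5.png',np.hstack([cv2.resize(im,(400,300)),cv2.resize(b[230:440,330:610],(400,300),interpolation=2)]))
```

```text
[ 0.66230751 -0.22758453  0.15866027] [[-0.839  0.006  0.545]
 [ 0.005  1.    -0.004]
 [-0.545 -0.001 -0.839]] 0.45717979332423053 15.125
nose [ 0.58694178 -0.22716333  0.11864679] dist 0.10299563977546979 [-0.76451563 -0.02365801 -0.6441709 ] [-0.8385914   0.00462984 -0.54474125]
```

View pics/v5.png

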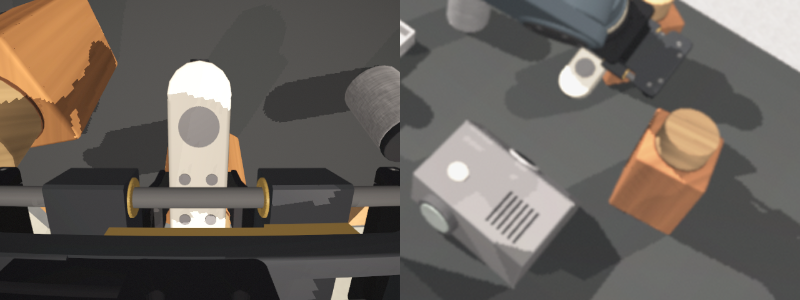

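Side view: the remote floats behind the projector with no contact, but the arm stopped about 2 cm short of the commanded pose. I'll check the joints.

Run:
```python
from h import *
st=bot.read_state();print(st['joint_positions'].round(2),st['qvel'].round(2))
```

```text
[ -36.32   33.45   99.41   45.41   26.65 -163.52] [-0.03  0.18  0.12  0.09 -0.17  0.01]
```

Emit:
play_rows(
  targets=[
    [1,0,0,0.01,-0.072,0,-0.05],
    [1,0,0,0,-0.072,0,-0.05],
    [1,0,0,0,0,0,0],
    [1,0,0,0,0,0,0],
  ],
)

```text
time_s: 15.78
position: [0.662, -0.2277, 0.1678]
tcp_rot: [[-0.838, 0.105, 0.535], [0.011, 0.984, -0.176], [-0.545, -0.142, -0.826]]
force: [-0.7, 0.4, -0.9]
opening: 0.455
```

```bash
cat > chk.py <<'E'
from h import *
from scipy.spatial.transform import Rotation as Ro
import sys
st=bot.read_state();p,R=st['position'],st['tcp_rot'];print(st['joint_positions'].round(1),p.round(4),st['time_s'])
w=np.array([.5082,-.2296,.0523]);y=np.radians(.6);a=np.radians(35);n=np.array([np.cos(a)*np.cos(y),np.cos(a)*np.sin(y),np.sin(a)])
nz=p+R@np.array([.085,0,-.0075]);print('nose in front',(nz-w)@n,'off',nz-w-((nz-w)@n)*n,'ang',np.degrees(np.arccos(-R[:,0]@n)))
rv=np.cross(R[:,0],-n);q=Ro.from_rotvec(rv)
print('turn',rv.round(4),'then shift',(w+.08*n-q.as_matrix()@R@np.array([.085,0,-.0075])-p).round(4))
E
python3 chk.py
```

```text
[ -31.3   32.   101.6   30.1   14.7 -144.7] [ 0.662  -0.2277  0.1678] 15.775
nose in front 0.10759210626645527 off [-0.00960689  0.00325018  0.0136707 ] ang 2.279033739015868
turn [-0.0111 -0.0345  0.0164] then shift [-0.0144 -0.0018 -0.0269]
```

Emit:
play_rows(
  targets=[
    [1,-0.004,-0.0006,-0.006,-0.0037,-0.0115,0.0055],
    [1,-0.004,-0.0006,-0.008,-0.0037,-0.0115,0.0055],
    [1,-0.004,-0.0006,-0.008,-0.0037,-0.0115,0.0055],
    [1,-0.0024,0,-0.0049,0,0,0],
    [1,0,0,0,0,0,0],
    [1,0,0,0,0,0,0],
  ],
)

```text
time_s: 16.52
position: [0.6538, -0.2279, 0.1477]
tcp_rot: [[-0.829, 0.098, 0.551], [-0.005, 0.983, -0.181], [-0.56, -0.153, -0.815]]
force: [0.1, 0.5, -1.6]
opening: 0.454
```

```bash
python3 chk.py
```

```text
[ -32.    33.6  104.3   47.5   10.8 -163.5] [ 0.6538 -0.2279  0.1477] 16.525
nose in front 0.08914917328640405 off [-0.00196529  0.00189761  0.0027782 ] ang 0.996282088637192
turn [-0.0021 -0.017   0.0032] then shift [-0.0062 -0.0016 -0.0068]
```

Emit:
play_rows(
  targets=[
    [1,0,0,0.003,-0.036,0,-0.025],
    [1,0,0,0,-0.036,0,-0.025],
    [1,0,0,0,0,0,0],
    [1,-0.003,-0.0008,-0.004,-0.002,-0.009,0.002],
    [1,-0.003,-0.0008,-0.006,0,-0.008,0.001],
    [1,0,0,0,0,0,0],
    [1,0,0,0,0,0,0],
  ],
)

```text
time_s: 17.4
position: [0.6497, -0.2293, 0.143]
tcp_rot: [[-0.824, 0.145, 0.548], [-0.005, 0.965, -0.263], [-0.567, -0.219, -0.794]]
force: [0.4, -0.2, -1.6]
opening: 0.461
```

```bash
python3 chk.py
```

```text
[ -29.9   34.2  106.2   49.1    3.4 -163.6] [ 0.6497 -0.2293  0.143 ] 17.4
nose in front 0.08299801174547278 off [-0.00065535  0.00115935  0.00091854] ang 0.5284005621245058
turn [-0.0021 -0.0085  0.0031] then shift [-0.0022 -0.0009 -0.002 ]
```

Emit:
play_rows(
  targets=[
    [1,0,0,0,-0.008,0,-0.005],
    [1,0,0,0,-0.008,0,-0.005],
    [1,0,0,0,-0.008,0,-0.005],
    [1,-0.001,-0.0005,-0.001,-0.008,0,-0.005],
    [1,-0.001,0,-0.001,0,0,0],
    [1,0,0,0,0,0,0],
  ],
)

```text
time_s: 18.15
position: [0.6471, -0.2298, 0.1405]
tcp_rot: [[-0.824, 0.163, 0.543], [-0.007, 0.955, -0.298], [-0.567, -0.249, -0.785]]
force: [-0.4, -0.8, -0.3]
opening: 0.457
```

```bash
python3 chk.py; python3 -c "
from rig import bot;print(bot.read_state()['joint_positions'])"
```

```text
[ -28.9   34.6  106.9   22.9    0.2 -136.8] [ 0.6471 -0.2298  0.1405] 18.15
nose in front 0.079448082482744 off [-0.00026619  0.00076371  0.00036872] ang 0.48485097929476934
turn [-0.0006 -0.0084  0.001 ] then shift [ 0.0004 -0.0007  0.0006]
[ -28.89128227   34.62603838  106.90336368   22.92053648    0.23793564
 -136.78619101]
```

Emit:
play_rows(
  targets=[
    [1,0,0,0,0,0,0],
    [1,0,0,0,0,0,0],
    [1,0,0,0,0,0,0],
    [1,0,0,0,0,0,0],
    [1,0,0,0,0,0,0],
    [1,0,0,0,0,0,0],
    [1,0,0,0,0,0,0],
    [1,0,0,0,0,0,0],
    [1,0,0,0,0,0,0],
    [1,0,0,0,0,0,0],
    [1,0,0,0,0,0,0],
    [1,0,0,0,0,0,0],
  ],
)

```text
time_s: 19.65
position: [0.6471, -0.2297, 0.1405]
tcp_rot: [[-0.824, 0.165, 0.543], [-0.006, 0.955, -0.298], [-0.567, -0.248, -0.785]]
force: [0.1, 0.4, -0.8]
opening: 0.46
```

```bash
python3 chk.py
python3 - <<'E'
from h import *
im=bot.capture('wrist');b=bot.capture('side');s=bot.capture('scene')
cv2.imwrite('pics/side6.png',b);cv2.imwrite('pics/scene6.png',s);cv2.imwrite('pics/w6.png',im)
cv2.imwrite('pics/v6.png',np.hstack([cv2.resize(s[200:400,80:280],(400,400),interpolation=2),cv2.resize(b[210:410,350:550],(400,400),interpolation=2)]))
E
```

```text
[ -28.9   34.6  106.9   22.9    0.2 -136.6] [ 0.6471 -0.2297  0.1405] 19.65
nose in front 0.07937073084310509 off [-0.00022148  0.00094281  0.00030218] ang 0.47786205957643857
turn [-0.0017 -0.0078  0.0025] then shift [ 0.0004 -0.0007  0.0006]
```

View pics/v6.png

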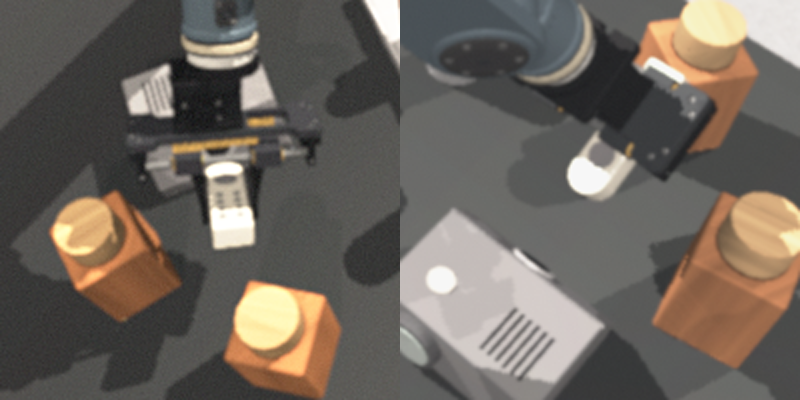

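Emit:
play_rows(
  targets=[
    [1,0,0,0,0,0,0],
    [1,0,0,0,0,0,0],
    [1,0,0,0,0,0,0],
    [1,0,0,0,0,0,0],
    [1,0,0,0,0,0,0],
    [1,0,0,0,0,0,0],
    [1,0,0,0,0,0,0],
    [1,0,0,0,0,0,0],
  ],
)

```text
time_s: 20.8
position: [0.647, -0.2297, 0.1404]
tcp_rot: [[-0.824, 0.164, 0.543], [-0.006, 0.955, -0.298], [-0.567, -0.248, -0.785]]
force: [-0.6, -0.3, -0.8]
opening: 0.456
```

The picture shows the nose just off the bevel, aimed at the window, with the boxes untouched. It held still for about 2.6 s. Now returning.

Run:
```python
from h import *
import pickle
from scipy.spatial.transform import Rotation as Ro
c,s4=pickle.load(open('w4.pkl','rb'));st=bot.read_state()
print(Ro.from_matrix(s4['tcp_rot']@st['tcp_rot'].T).as_rotvec(), s4['position']-st['position'])
```

```text
[0.2921064  0.60104608 0.0933794 ] [-0.19492054  0.61581597  0.07879073]
```

Emit:
play_rows(
  targets=[
    [1,0.005,0,0.01,0,0,0],
    [1,0.005,0,0.025,0,0,0],
    [1,0,0,0.035,0,0,0],
    [1,0,0,0.04,0,0,0],
    [1,0,0,0,0,0,0],
  ],
)

```text
time_s: 21.42
position: [0.6578, -0.2299, 0.2514]
tcp_rot: [[-0.818, 0.165, 0.551], [-0.009, 0.954, -0.298], [-0.575, -0.249, -0.779]]
force: [0.2, 0.2, -2.0]
opening: 0.463
```

```bash
python3 chk.py
```

```text
[ -28.4   24.5  101.    -0.    15.8 -113.4] [ 0.6578 -0.2299  0.2514] 21.425
nose in front 0.1517315465769837 off [-4.83657214e-02 -9.82549582e-05  6.90710907e-02] ang 0.09090855794076601
turn [ 0.0001  0.0016 -0.0001] then shift [-0.0103 -0.0005 -0.1103]
```

Emit:
play_rows(
  targets=[
    [1,-0.01,0.025,0,0.0243,0.05,0.0078],
    [1,-0.018,0.053,0,0.0243,0.05,0.0078],
    [1,-0.018,0.055,0,0.0243,0.05,0.0078],
    [1,-0.018,0.055,0,0.0243,0.05,0.0078],
    [1,-0.018,0.055,0,0.0243,0.05,0.0078],
    [1,-0.018,0.055,0,0.0243,0.05,0.0078],
    [1,-0.018,0.055,0,0.0243,0.05,0.0078],
    [1,-0.018,0.055,0,0.0243,0.05,0.0078],
    [1,-0.018,0.055,0,0.0243,0.05,0.0078],
    [1,-0.018,0.055,0,0.0243,0.05,0.0078],
    [1,-0.018,0.053,0,0.0243,0.05,0.0078],
    [1,-0.015,0.045,0,0.0243,0.05,0.0078],
  ],
)

```text
time_s: 22.92
position: [0.4491, 0.3888, 0.2448]
tcp_rot: [[-1.0, -0.01, -0.002], [-0.01, 1.0, 0.002], [0.002, 0.002, -1.0]]
force: [0.7, -0.2, -1.5]
opening: 0.457
```

Emit:
play_rows(
  targets=[
    [1,0,0,0,0,0,0],
    [1,0,0,0,0,0,0],
  ],
)

```text
time_s: 23.18
position: [0.4501, 0.3864, 0.2451]
tcp_rot: [[-1.0, -0.009, 0.0], [-0.009, 1.0, 0.0], [-0.0, 0.0, -1.0]]
force: [-0.0, -0.8, -2.3]
opening: 0.457
```

Run:
```python
from h import *
import pickle
from scipy.spatial.transform import Rotation as Ro
c,s4=pickle.load(open('w4.pkl','rb'));st=bot.read_state()
print(st['position'],Ro.from_matrix(s4['tcp_rot']@st['tcp_rot'].T).as_rotvec(), s4['position']-st['position'],st['time_s'])
c=bot.get_calibration('wrist');im=bot.capture('wrist');g=im[80:170,260:380].max(2)
ys,xs=np.where(im[60:200,270:370].min(2)>150);print('remote px top row',ys.min()+60, 'cols at row160',xs[ys==100].min()+270,xs[ys==100].max()+270)
```

```text
[0.45007103 0.38636223 0.24509569] [-0.00051303  0.00079115 -0.00066052] [ 0.0020464  -0.00025133 -0.02588624] 23.175
remote px top row 72 cols at row160 270 369
```

Emit:
play_rows(
  targets=[
    [1,0.003,0,-0.04,0,0,0],
    [1,0,0,-0.055,0,0,0],
    [1,0,0,-0.055,0,0,0],
    [1,0,0,-0.045,0,0,0],
    [1,0,0,-0.025,0,0,0],
    [1,0,0,-0.008,0,0,0],
    [1,0,0,0,0,0,0],
    [1,0,0,0,0,0,0],
  ],
)

```text
time_s: 24.22
position: [0.4548, 0.3874, 0.02]
tcp_rot: [[-1.0, -0.008, 0.004], [-0.008, 1.0, 0.004], [-0.004, 0.004, -1.0]]
force: [0.5, 0.3, -0.7]
opening: 0.457
```

Emit:
play_rows(
  targets=[
    [1,0,0,-0.004,0,0,0],
    [1,0,0,-0.002,0,0,0],
    [1,0,0,-0.001,0,0,0],
    [1,0,0,0,0,0,0],
    [1,0,0,0,0,0,0],
  ],
)

```text
time_s: 24.85
position: [0.4536, 0.3872, 0.0116]
tcp_rot: [[-1.0, -0.008, 0.002], [-0.008, 1.0, 0.002], [-0.002, 0.002, -1.0]]
force: [-0.6, 0.3, -1.8]
opening: 0.454
```

Emit:
play_rows(
  targets=[
    [1,0,0,-0.001,0,0,0],
    [1,0,0,-0.001,0,0,0],
    [1,0,0,0,0,0,0],
    [1,0,0,0,0,0,0],
  ],
)

```text
time_s: 25.35
position: [0.4537, 0.3872, 0.0096]
tcp_rot: [[-1.0, -0.008, 0.002], [-0.008, 1.0, 0.002], [-0.002, 0.002, -1.0]]
force: [1.2, -0.5, -1.5]
opening: 0.461
```

Emit:
play_rows(
  targets=[
    [1,0,0,-0.0007,0,0,0],
    [1,0,0,0,0,0,0],
    [1,0,0,-0.0007,0,0,0],
    [1,0,0,0,0,0,0],
  ],
)

```text
time_s: 25.85
position: [0.4537, 0.3872, 0.0095]
tcp_rot: [[-1.0, -0.009, 0.002], [-0.009, 1.0, 0.002], [-0.002, 0.002, -1.0]]
force: [-1.6, -1.5, 9.2]
opening: 0.461
```

Contact. Releasing and backing off.

Emit:
play_rows(
  targets=[
    [0.38,0,0,0,0,0,0],
    [0.38,0,0,0,0,0,0],
    [0.38,0,0,0,0,0,0],
    [0.38,0,0,0.02,0,0,0],
    [0.38,0,0,0.04,0,0,0],
    [0.38,0,0,0.055,0,0,0],
    [0.38,0.02,0,0.055,0,0,0],
    [0.38,0.02,0,0.055,0,0,0],
    [0.38,0,0,0,0,0,0],
    [0.38,0,0,0,0,0,0],
  ],
)

```text
time_s: 27.1
position: [0.4928, 0.3868, 0.2337]
tcp_rot: [[-1.0, -0.008, 0.002], [-0.008, 1.0, 0.002], [-0.002, 0.002, -1.0]]
force: [-0.3, -0.0, -0.2]
opening: 0.62
```

Run:
```python
from h import *
im=bot.capture('wrist');s=bot.capture('scene');print(bot.read_state()['time_s'])
cv2.imwrite('pics/v7.png',np.hstack([cv2.resize(im,(480,360)),cv2.resize(s[130:330,90:268],(320,360),interpolation=2)]))
```

```text
27.2
```

View pics/v7.png

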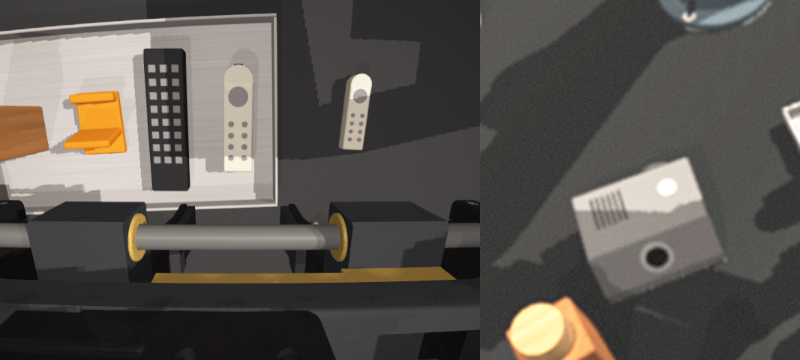

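The remote lies flat in its place (nose at (238,65), tail at (238,170)), buttons up. The stand, decoder remote and box are in their places, and the window is clear.

```bash
python3 -c "
from rig import bot;print(bot.hand_in())"
```

```text
the job is handed in; nothing more can be done
None
```

I did the whole job in the order asked and handed it in at about 27 s of the 72 s allowed.

- **Box:** I moved the small wooden box from the window to the tray's free place. The scene picture afterwards showed it standing upright there.
- **Pointing:** I held the projector remote still for about 2.6 s. By the arm's own pose reading, its nose was 79 mm in front of the window, about 1 mm off the axis and 0.5° from the facing direction.
- **Laying back:** I put the remote back flat in its own place, buttons up. The last wrist picture showed the stand and the decoder remote still in their places, and the window clear. Both ends of the tray fit in that picture only partly, and I did not view the bowl and speaker again at the end.

**What went wrong on the way:**
- **Reach:** The first descent to the window stopped about 2 cm short because the last joint reached the end of its range. I rolled the remote about 17° around its own long axis to get there. Its aim was not changed, but it was held rolled rather than level.
- **Joint limit:** One joint reading during this (rounded to -163.6°) sat right at the -163.58° limit. During the hold, joint 5 was only 0.2° above its lower limit.
- **Contact force:** The largest force I read was about 9 N, when setting the box and the remote down.

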